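# Clear the old heel lifts off the cobbler's board

## Task

Sweep the three loose heel lifts across the work board with your fingers and over its edge into the metal tray at its end, so that all three lie inside the tray, clear of the board. Push them along the board, do not pick them up, and leave the tin, the jar and everything else standing where it is.

Things in the scene. Friction and masses are not known exactly. Their poses are not given: they have to be found in the camera images.
- lift1: heel lift: a D-shaped block, tan top and black rubber base, 40 long (own x) x 36 wide (own y) x 14 mm thick, about 40 g; the end towards its +x is a half round of radius 18, the -x end is flat. Lies flat on the board, any yaw. Starts 70 to 90 mm to either side of the own y axis of the board, within 80 mm of its centre along y. Origin: middle of its underside, z up
- lift2: heel lift: a D-shaped block, tan top and black rubber base, 40 long (own x) x 36 wide (own y) x 14 mm thick, about 40 g; the end towards its +x is a half round of radius 18, the -x end is flat. Lies flat on the board, any yaw. Starts 70 to 90 mm to either side of the own y axis of the board, within 80 mm of its centre along y. Origin: middle of its underside, z up
- lift3: heel lift: a D-shaped block, tan top and black rubber base, 40 long (own x) x 36 wide (own y) x 14 mm thick, about 40 g; the end towards its +x is a half round of radius 18, the -x end is flat. Lies flat on the board, any yaw. Starts 70 to 90 mm to either side of the own y axis of the board, within 80 mm of its centre along y. Origin: middle of its underside, z up
- tray: catch tray, fixed: an open aluminium tray 300 (own x) x 110 (own y) x 18 mm high, walls 4 mm, inner floor 4 mm up. It butts against one of the board's two ends (its +y or its -y end, 2 mm gap), level on the table with its long side parallel to that end, its rim 4 mm below the board's top. Origin: centre of its underside, on the table (z=0)
- board: work board, fixed: wood with a dark blue mat face, 250 (own x) x 280 (own y) x 22 mm high, top face at z=0.022, turned up to 10 degrees. Origin: centre of its underside, on the table. The tray's centre is 197 mm from the board's centre along the board's y, on the + or - side, the brush rack the same on the other side
- rack: brush rack, fixed, at the board's other end: wooden base 220 (own x) x 100 (own y) mm carrying five brushes, 62 mm high in all. Origin: centre of its underside
- tin: black and brass polish tin standing on the board on its midline (the own y axis of the board, within 6 mm), loose, 56 mm across, 22 mm high; origin: centre of its underside. To be left alone
- jar: small amber jar with black cap standing on the board on its midline (the own y axis of the board, within 6 mm), loose, 42 mm across, 48 mm high; origin: centre of its underside. To be left alone
- brush: shoe brush, loose on the table beyond the board, bristles down, 56 (own x) x 170 (own y) x 44 mm high; origin: centre of its underside. To be left alone
- bottle: white bottle, loose on the table to the robot's right, 52 mm across, 130 mm high; origin: centre of its underside. To be left alone
- can: blue can, loose on the table to the robot's right, 60 mm across, 120 mm high; origin: centre of its underside. To be left alone
- last: wooden shoe last, loose on the table to the robot's left, about 255 (own x) x 78 x 98 mm high; origin: middle of its underside. To be left alone

How it is judged (in metres and radians):
At the end, for the whole second after the job is handed in: All three lifts lie at rest in the tray: the origin of each within 42 mm of the tray's centre across it (own y) and 143 mm along it (own x), lower than 30 mm above the table, none touching the board; tin, jar, brush, bottle, can and last within 15 mm of where they stood (x of lift1 in the frame of tray between -0.143 and 0.143 m and y of lift1 in the frame of tray between -0.042 and 0.042 m and height (world z) of each of lift1, lift2, lift3 below 0.03 m and contact force between each of lift1, lift2, lift3 and board below 0.05 N and linear speed of each of lift1, lift2, lift3 below 0.03 m/s and x of lift2 in the frame of tray between -0.143 and 0.143 m and y of lift2 in the frame of tray between -0.042 and 0.042 m and x of lift3 in the frame of tray between -0.143 and 0.143 m and y of lift3 in the frame of tray between -0.042 and 0.042 m and distance of each of tin, jar, brush, bottle, can, last from where it was at the start of the episode below 0.015 m).
It fails at once if a heel lift is picked up (its origin rises 25 mm above the board's top) (height (world z) of any of lift1, lift2, lift3 above 0.047 m).
It fails at once if a bystander is shifted by more than 15 mm or tipped by more than 0.3 rad (distance of any of tin, jar, brush, bottle, can, last from where it was at the start of the episode above 0.015 m or angle between any of tin, jar, brush, bottle, can, last's own z axis and vertical above 0.3 rad).
It also fails if it takes over 64 s, if anything falls off the work surface, if the arm or the gripper's body presses on something with over 40 N, if the wrist force passes 120 N, or if a joint passes its speed limit or range.

## Robot

A 6-joint arm with a two-finger parallel gripper is mounted at the origin on the work surface. World frame = base frame: x ahead of the robot, y to its left, z up, the work surface at z = 0. Lengths are in mm, angles in degrees, forces in N, time in s.
With the tool pointing down it reaches from about 350 to 850 mm from the base axis. Payload 8.1 kg.
Tool frame: the origin (TCP) lies at the very end of the fingers, on their centre line; the grasp point (between the pads) lies manip.grip_depth behind it (manip.grip_depth is the distance from the TCP to the grasp point, in mm); x points along the fingers, y is the direction in which the jaws open and shut, and the axes are right-handed (so a half turn about x gives the same grasp; the last joint's range is limited). The gripper opens to 93 mm and grips with 3 to 60 N. Pads are 15 mm wide; open, the fingers measure 128 mm over their backs; the gripper's body (75 mm by 188 mm) begins 65 mm behind the grasp point.
Start: joints at [-68.377, 7.471, 85.268, -0, 87.261, -4.893], TCP at [267.893, -536.878, 197.535] pointing down, gripper open.
Joint ranges: [-169.43, 169.43], [-51.17, 129.36], [1.28, 143.12], [-76.62, 256.62], [0, 156.53], [-152.29, 152.29]. Speed limits (degrees/s): [136.94, 136.94, 159.86, 180, 180, 180].

## Interface

Orientations are given as [roll, pitch, yaw] about the fixed x, y, z axes, in that order (R = Rz(yaw) Ry(pitch) Rx(roll)).
In Python, from cell import manip gives the robot as it stands.
- The arm moves only by the tool play_rows, never from a script. Its argument "plan" is a list of rows, each a list of 5 numbers: the shift along the tool's x, y, z in mm, then the turn about the tool's x in degrees, then the closure in counts, from 0 (fully open) to 255 (shut). In form: [[x, y, z, yaw, jaw], ...]. A call has 1 to 20 rows; each row is the pose to reach, as a shift and turn from the pose commanded when the call began, along the tool's axes at that moment; what a row does not reach only later rows make up. A row lasts 1/12 s, in which the tool goes at most 41.7 mm and 7.16 degrees, less where a joint would pass 70% of its speed; a pose out of reach is approached as far as the arm can. A call with a gripper value outside its range is refused whole. The fingers move at their own pace and stop on an object; "newtons" is the grip in N (left out, the last holds). Time passes only in rows, so rows that repeat a pose let the fingers close. It gives the time, the measured TCP pose, the force and the opening at its end, in the units of the state.
- manip.observe(): the state, without advancing time (a new reading comes with each control period).
- manip.capture(name): name is "scene" or "side" or "wrist"; returns a dict with "color" (480x640x3 uint8, red, green, blue), "camera_matrix" (3x3 intrinsics, pixels), "distortion" ([k1, k2, p1, p2, k3] as OpenCV has them; the pictures are not rectified), "T" (4x4, takes a point from camera to world coordinates). Camera axes: x right, y down, z forward; pixel columns grow to the right and rows downward; lengths in mm; the calibration is good to about 2 mm. A picture is of the moment at which its call begins. There is no depth.
- manip.finish_job(): hands the job in, once; it reports no verdict.
Trained networks look in a picture, given as the dict that the camera call returned (one of the last four; its "shot" number tells which), for a name from the list of things; names that differ only in an ending like _2 or _b are one class to them, and where a whole thing is asked for, a point or a joint stands for the part that bears it (a point fixed in the world has none). Each returns a list of dicts, best first, with "p" (0 to 1); they miss things now and then, are a little off and sometimes report something else, mostly with a low value. They report only what shows in the picture. A call takes as long as a camera call.
- manip.regions_of(target, picture): "mask" (480x640 bool, what is visible of it) and "extent" ([left, top, width, height] in pixels, round what is visible of it).
The state is a dict: "clock": time; "q": joint angles; "dq": joint speeds; "effort": joint torques, N m; "tcp_pos": TCP position; "ee_rot": TCP orientation; "wrist_force": force on the tool from outside, world axes, zero at the start; "moment": the same for the moment, N m; "width": finger opening in mm.
Only numpy, scipy, OpenCV 4.12 (cv2) and the standard library are available. Lean on these libraries where they do the work, as an engineer would, in place of code of your own. Each camera call takes 0.05 s, during which the arm holds its last target. There are 200 camera calls.

## Working session

There is one attempt and no reset: what is moved stays moved. The work goes in short steps, Python scripts to look and compute and a tool call to move; the robot and the scene stay as the last step left them, time stands still between calls to the robot, and variables do not carry over. Pictures are saved under pics/ and viewed, about 8 in all and at most 12, crops included, and the job is handed in when it is done.

Besides the shell and the picture viewer there is one more tool, called after "Call:" as name([rows], argument=value, ...), one row to a line, values as JSON. play_rows: Moves the arm, as the interface text tells. Its arguments: {"type":"object","properties":{"plan":{"type":"array","items":{"type":"array","items":{"type":"number"}}},"newtons":{"type":"number"}},"required":["plan"]}

```bash
mkdir -p pics; cat > h.py <<'E'
import numpy as np, cv2
from cell import manip
def ray(c,uv,z):
    uv=np.array(uv,float).reshape(-1,1,2)
    n=cv2.undistortPoints(uv,np.array(c["camera_matrix"],float),np.array(c["distortion"],float)).reshape(-1,2)
    T=np.array(c["T"]);d=np.c_[n,np.ones(len(n))]@T[:3,:3].T;o=T[:3,3]
    return (o+d*((z-o[2])/d[:,2])[:,None])[:,:2]
def save(c,n): cv2.imwrite(f"pics/{n}.png",c["color"][:,:,::-1])
E
python3 - <<'E'
from h import *
s=manip.observe();print(s["tcp_pos"],s["ee_rot"],s["wrist_force"],s["width"],manip.grip_depth)
for cam in("scene","side"):
    c=manip.capture(cam);save(c,cam)
    for n,z in(("board",22),("tray",18),("lift1",36),("tin",44),("jar",70),("rack",40)):
        for r in manip.regions_of(n,c)[:4]:
            m=r["mask"].astype(np.uint8)
            pts=cv2.findNonZero(m).reshape(-1,2)
            w=ray(c,pts,z).astype(np.float32)
            rc=cv2.minAreaRect(w)
            print(cam,n,round(r["p"],2),r["extent"],"mean",w.mean(0).round(),"rect",np.round(rc[0]),np.round(rc[1]),round(rc[2],1))
E
```

```text
[ 267.63470842 -536.32912502  196.50308369] [-93.79410204  89.89576778 112.72060768] [0.07987667 0.00921308 0.56948834] 93.15620641740259 18.8
scene board 0.76 [284.7, 195.3, 140.9, 100.0] mean [568.  35.] rect [549.  34.] [293. 262.] 85.3
scene tray 0.7 [360.5, 202.2, 16.9, 19.0] mean [444. -33.] rect [445. -35.] [53. 47.] 14.4
scene tray 0.17 [303.7, 223.0, 17.1, 15.3] mean [607. -67.] rect [607. -68.] [48. 38.] 49.6
scene lift1 0.77 [392.8, 233.4, 15.1, 11.8] mean [479. 116.] rect [478. 116.] [52. 38.] 49.2
scene lift1 0.56 [359.7, 202.2, 18.6, 17.1] mean [460. -17.] rect [461. -19.] [48. 43.] 14.5
scene lift1 0.55 [304.3, 218.3, 19.8, 21.0] mean [619. -51.] rect [619. -49.] [56. 45.] 77.3
scene tin 0.75 [332.1, 208.1, 17.5, 22.4] mean [546. -25.] rect [546. -27.] [81. 53.] 46.7
scene jar 0.76 [366.3, 233.4, 18.5, 27.1] mean [573. 118.] rect [573. 117.] [85. 39.] 40.5
side board 0.83 [263.3, 212.4, 158.3, 121.0] mean [528.  37.] rect [538.  33.] [296. 261.] 85.3
side tray 0.74 [327.4, 187.6, 122.7, 74.7] mean [ 513. -167.] rect [ 522. -162.] [127. 304.] 85.4
side lift1 0.87 [337.2, 287.6, 21.9, 19.8] mean [468. 117.] rect [467. 115.] [48. 44.] 73.1
side lift1 0.68 [379.5, 253.1, 13.1, 14.7] mean [452. -19.] rect [453. -19.] [37. 52.] 25.0
side lift1 0.59 [323.1, 217.7, 20.2, 16.6] mean [608. -51.] rect [609. -50.] [50. 46.] 78.5
side lift1 0.22 [99.8, 372.2, 139.1, 92.9] mean [588. 505.] rect [592. 505.] [254.  85.] 10.8
side tin 0.68 [345.4, 232.9, 18.3, 23.8] mean [531. -24.] rect [533. -24.] [54. 72.] 27.3
side tin 0.37 [263.0, 212.8, 158.4, 120.7] mean [519.  57.] rect [528.  50.] [288. 254.] 85.1
side jar 0.6 [307.9, 262.7, 22.8, 22.0] mean [541. 120.] rect [541. 120.] [41. 77.] 32.2
side rack 0.84 [226.3, 270.0, 117.2, 98.9] mean [545. 234.] rect [552. 229.] [132. 238.] 85.7
```

```bash
python3 - <<'E'
import cv2,numpy as np
a=cv2.imread("pics/scene.png")[150:330,220:490];b=cv2.imread("pics/side.png")[160:400,190:490]
a=cv2.resize(a,(540*3//4*1,360*3//4*1),interpolation=cv2.INTER_CUBIC) if 0 else cv2.resize(a,(400,267),interpolation=cv2.INTER_CUBIC)
b=cv2.resize(b,(400,320),interpolation=cv2.INTER_CUBIC)
b2=cv2.resize(cv2.imread("pics/side.png"),(400,300))
p=np.zeros((600,800,3),np.uint8);p[:267,:400]=a;p[:320,400:]=b;p[300:,:400]=b2
cv2.imwrite("pics/m.png",p)
E
```

```text
(no output)
```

View pics/m.png

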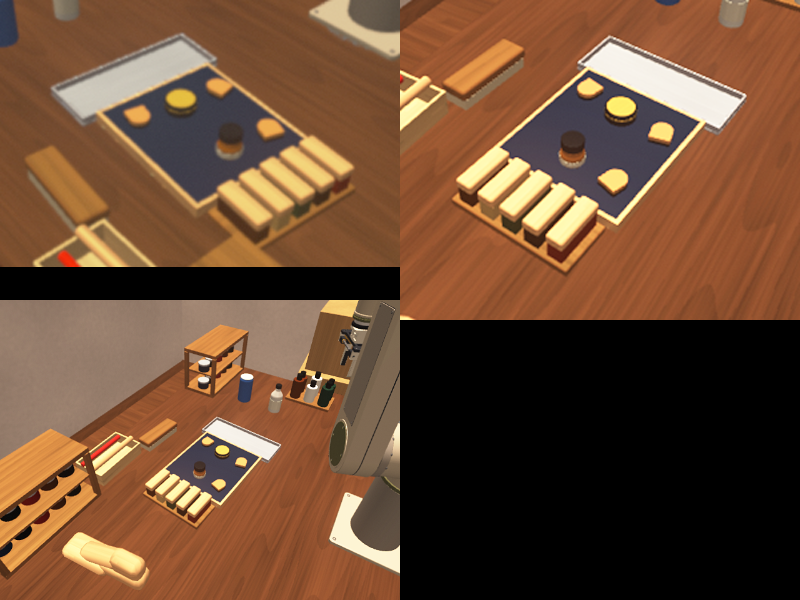

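The tray is at the board's −y end (right). There are two lifts on the robot's side and one on the far side, with the tin and jar on the midline. Next I'll work out the board frame and the first move.

```bash
cat >> h.py <<'E'
from scipy.spatial.transform import Rotation as Ro
C=np.array([541,33.]);Y=np.array([.082,.9966]);X=np.array([.9966,-.082])
def B(w): d=np.asarray(w)[...,:2]-C; return np.stack([d@X,d@Y],-1)
def W(b): return C+b[0]*X+b[1]*Y
def rel(bx,by,z):
    s=manip.observe();R=Ro.from_euler("xyz",s["ee_rot"],degrees=True).as_matrix()
    d=np.r_[W((bx,by)),z]-s["tcp_pos"]
    y=R.T@np.r_[X,0]; a=np.degrees(np.arctan2(y[2],y[1])); a=(a+90)%180-90
    print("shift",(R.T@d).round(1),"turn",a.round(1),"| tcp board",B(s["tcp_pos"]).round(1),round(s["tcp_pos"][2],1),"w",round(s["width"]),"F",np.round(s["wrist_force"],1),"t",s["clock"],"q6",round(s["q"][5],1))
    return R
E
python3 - <<'E'
from h import *
R=rel(-40,10,260);print(R.round(2))
c=manip.capture("scene")
for n,z in(("bottle",65),("can",60),("brush",44)):
    for r in manip.regions_of(n,c)[:1]:
        w=ray(c,cv2.findNonZero(r["mask"].astype(np.uint8)).reshape(-1,2),z);print(n,r["p"],w.mean(0),B(w.mean(0)))
E
```

```text
shift [ -62.5 -417.3 -469.8] turn -58.8 | tcp board [-225.4 -590.4] 197.6 w 93 F [-0.2 -0.8 -0.6] t 0.7 q6 -4.9
[[ 0.    0.45 -0.89]
 [-0.   -0.89 -0.45]
 [-1.    0.    0.  ]]
bottle 0.63 [ 499.25779134 -427.55523204] [  -3.83475612 -462.41220536]
can 0.8 [ 639.94927608 -454.50462835] [ 138.58822806 -477.73327197]
brush 0.71 [812.84666357  11.4607239 ] [272.68860556   0.82538385]
```

Call:
play_rows([
  [-40,0,0,0,255],
  [-62,-30,-33,-7,255],
  [-62,-55,-62,-14,255],
  [-62,-80,-90,-20,255],
  [-62,-105,-118,-26,255],
  [-62,-130,-146,-32,255],
  [-62,-155,-174,-38,255],
  [-62,-180,-202,-44,255],
  [-62,-205,-230,-50,255],
  [-62,-230,-258,-55,255],
  [-62,-255,-287,-59,255],
  [-62,-280,-315,-59,255],
  [-62,-305,-343,-59,255],
  [-62,-330,-371,-59,255],
  [-62,-355,-400,-59,255],
  [-62,-380,-428,-59,255],
  [-62,-400,-450,-59,255],
  [-62,-417,-470,-59,255],
  [-62,-417,-470,-59,255],
  [-62,-417,-470,-59,255],
])

```text
clock: 2.57
tcp_pos: [502.3, 47.2, 259.3]
ee_rot: [-71.8, 90.0, -166.1]
wrist_force: [0.0, -0.5, 0.4]
width: 0.2
```

```bash
python3 - <<'E'
from h import *
rel(-79,-18,110)
c=manip.capture("wrist");save(c,"w1")
for n,z in(("board",22),("tray",18),("lift1",36),("tin",44),("jar",70)):
    for r in manip.regions_of(n,c)[:4]:
        w=ray(c,cv2.findNonZero(r["mask"].astype(np.uint8)).reshape(-1,2),z).astype(np.float32)
        rc=cv2.minAreaRect(w)
        print(n,round(r["p"],2),r["extent"],"world",w.mean(0).round(),"boardfr",B(w.mean(0)).round(),np.round(rc[0]),np.round(rc[1]),round(rc[2],1))
E
```

```text
shift [149.4 -39.4  28.7] turn 0.4 | tcp board [-39.7  11. ] 259.3 w 0 F [ 0.  -0.5  0.4] t 2.5667 q6 3.9
board 0.72 [250.7, 101.8, 210.3, 214.5] world [550.  49.] boardfr [ 7. 17.] [544.  26.] [281. 253.] 85.5
tray 0.89 [243.5, 304.6, 211.8, 46.6] world [ 564. -128.] boardfr [  36. -159.] [ 530. -146.] [ 80. 299.] 85.2
tray 0.52 [271.4, 242.7, 33.5, 33.7] world [455. -30.] boardfr [-80. -70.] [456. -32.] [39. 44.] 12.4
lift1 0.86 [274.1, 137.8, 35.6, 39.9] world [473. 110.] boardfr [-74.  71.] [472. 108.] [40. 37.] 70.1
lift1 0.79 [394.7, 258.7, 29.9, 29.5] world [614. -56.] boardfr [ 80. -83.] [614. -55.] [43. 41.] 76.6
lift1 0.56 [271.2, 246.4, 36.1, 30.1] world [458. -24.] boardfr [-78. -63.] [458. -26.] [40. 43.] 13.1
tin 0.59 [393.6, 258.9, 29.6, 30.5] world [611. -51.] boardfr [ 77. -78.] [611. -50.] [42. 38.] 76.6
tin 0.56 [332.0, 244.9, 41.1, 43.0] world [538. -31.] boardfr [  3. -64.] [539. -32.] [58. 53.] 86.3
jar 0.95 [342.5, 143.7, 39.8, 35.5] world [552. 101.] boardfr [ 6. 68.] [552. 101.] [40. 41.] 86.7
```

View pics/w1.png

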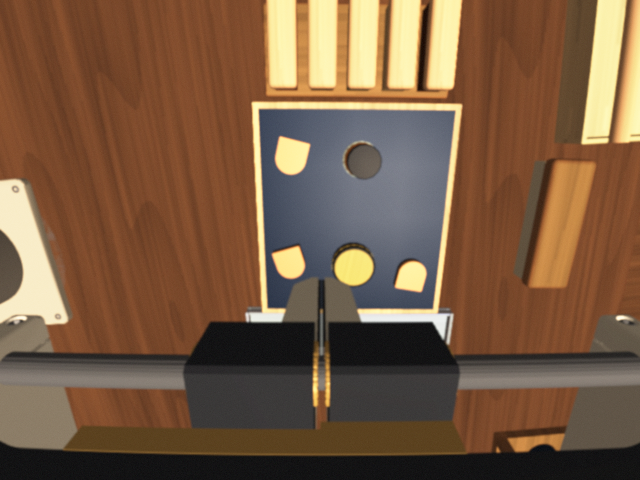

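The wrist view agrees: lifts at (292,155), (289,263) and (411,276), tin at (353,265), jar at (362,160), tray below. I'll push the near-right lift first, lowering the fingers behind it.

Call:
play_rows([
  [30,-20,13,0.4,230],
  [60,-39,26,0.4,230],
  [90,-39,26,0.4,230],
  [120,-39,26,0.4,230],
  [150,-39,26,0.4,230],
  [175,-39,26,0.4,230],
  [195,-39,26,0.4,230],
  [210,-39,26,0.4,230],
  [220,-39,26,0.4,230],
  [226,-39,26,0.4,230],
  [230,-39,26,0.4,230],
  [231,-39,26,0.4,230],
  [231,-39,26,0.4,230],
  [231,-39,26,0.4,230],
])

```text
clock: 4.03
tcp_pos: [462.2, 23.2, 29.5]
ee_rot: [92.6, 89.9, -2.3]
wrist_force: [-0.3, 0.0, 0.5]
width: 9.1
```

```bash
python3 - <<'E'
from h import *
rel(-79,-175,27)
c=manip.capture("wrist");save(c,"w2")
E
```

```text
shift [  2.5  -0.8 158.7] turn -0.2 | tcp board [-77.7 -16.3] 29.5 w 9 F [-0.3  0.   0.5] t 4.0333 q6 1.4
```

View pics/w2.png

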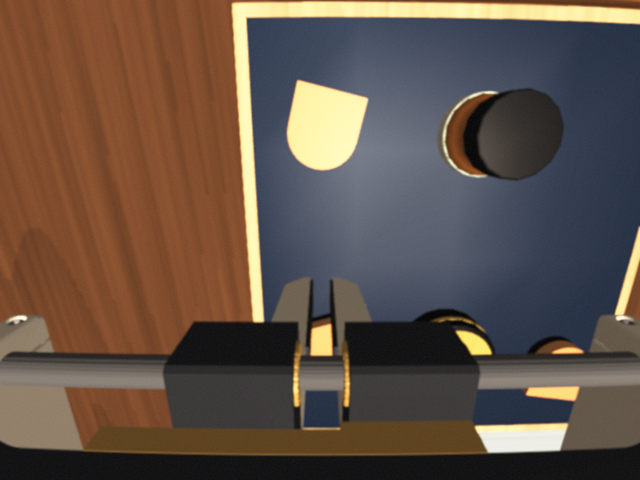

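Call:
play_rows([
  [2,-1,8,0,230],
  [2,-1,16,0,230],
  [2,-1,24,0,230],
  [2,-1,32,0,230],
  [2,-1,40,0,230],
  [2,-1,48,0,230],
  [2,-1,56,0,230],
  [2,-1,64,0,230],
  [2,-1,72,0,230],
  [2,-1,80,0,230],
  [2,-1,88,0,230],
  [2,-1,96,0,230],
  [2,-1,104,0,230],
  [2,-1,112,0,230],
  [2,-1,120,0,230],
  [2,-1,128,0,230],
  [2,-1,136,0,230],
  [2,-1,144,0,230],
  [2,-1,150,0,230],
  [2,-1,154,0,230],
])

```text
clock: 5.75
tcp_pos: [447.2, -131.0, 26.6]
ee_rot: [26.8, 90.0, -68.1]
wrist_force: [0.4, 0.1, 0.3]
width: 9.1
```

```bash
cat > look.py <<'E'
from h import *
import sys
c=manip.capture(sys.argv[1]);save(c,sys.argv[2])
for n,z in(("lift1",18),("lift1",36)):
    for r in manip.regions_of(n,c)[:4]:
        w=ray(c,cv2.findNonZero(r["mask"].astype(np.uint8)).reshape(-1,2),z);print(z,round(r["p"],2),r["extent"],"boardfr",B(w.mean(0)).round())
E
python3 - <<'E'
from h import *
rel(-74,112,80)
E
python3 look.py side s2; python3 -c "
import cv2;a=cv2.imread('pics/s2.png')[160:360,240:490];cv2.imwrite('pics/s2c.png',cv2.resize(a,(750,600),interpolation=2))"
```

```text
shift [ -53.5    5.  -283.2] turn -0.2 | tcp board [ -80.  -171.2] 26.6 w 9 F [0.4 0.1 0.3] t 5.75 q6 -17.7
18 0.87 [340.8, 285.6, 22.1, 22.9] boardfr [-72.  62.]
18 0.75 [323.2, 219.0, 19.0, 14.3] boardfr [ 86. -96.]
18 0.56 [378.8, 249.4, 16.1, 20.7] boardfr [-78. -77.]
36 0.87 [340.8, 285.6, 22.1, 22.9] boardfr [-80.  76.]
36 0.75 [323.2, 219.0, 19.0, 14.3] boardfr [ 74. -78.]
36 0.56 [378.8, 249.4, 16.1, 20.7] boardfr [-86. -59.]
```

View pics/s2c.png

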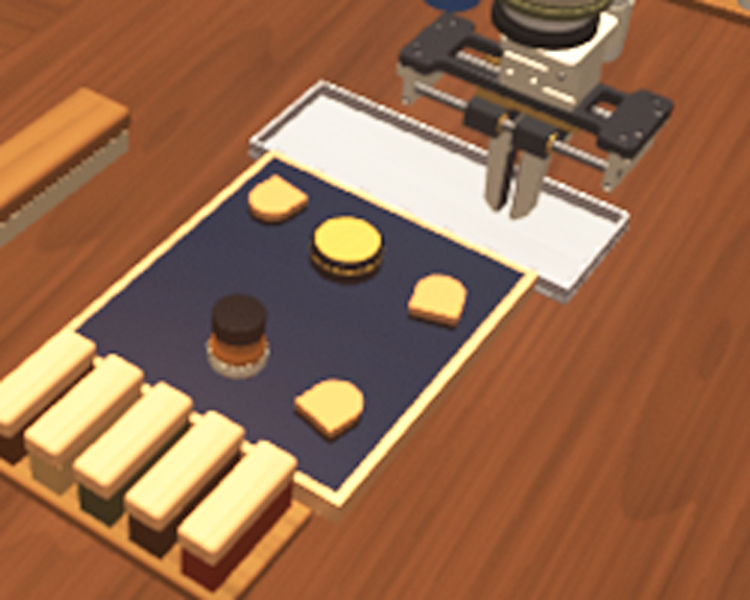

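The side view shows lift B still on the board at about (386,260) px, so the fingers passed without moving it. I'll check the finger height against the image before going on.

```bash
python3 - <<'E'
from h import *
s=manip.observe()
for cam in("side","scene"):
    c=manip.capture(cam);Ti=np.linalg.inv(np.array(c["T"]))
    P=[s["tcp_pos"],s["tcp_pos"]+[0,0,40],np.r_[W((-80,-61)),36],np.r_[W((-125,-140)),22],np.r_[W((125,-140)),22],np.r_[W((-125,140)),22]]
    r,_=cv2.Rodrigues(Ti[:3,:3]);uv=cv2.projectPoints(np.array(P,float),r,Ti[:3,3],np.array(c["camera_matrix"],float),np.array(c["distortion"],float))[0].reshape(-1,2)
    print(cam,uv.round(1).tolist())
    save(c,cam+"3")
    im=cv2.resize(c["color"][:,:,::-1][180:300,290:490],(800,480),interpolation=2)
    for p in uv: cv2.drawMarker(im,tuple(int(v) for v in ((p-[290,180])*4)),(0,0,255),0,14)
    cv2.imwrite(f"pics/{cam}3c.png",im)
a=[cv2.resize(cv2.imread(f"pics/{k}3c.png"),(500,300)) for k in("side","scene")]
cv2.imwrite("pics/j3.png",np.vstack(a))
E
```

```text
side [[407.8, 235.6], [410.3, 222.6], [384.5, 258.4], [418.5, 252.0], [329.2, 210.2], [351.1, 330.4]]
scene [[342.5, 191.4], [342.8, 179.4], [368.1, 208.2], [361.9, 192.3], [286.1, 226.1], [434.9, 246.9]]
```

View pics/j3.png

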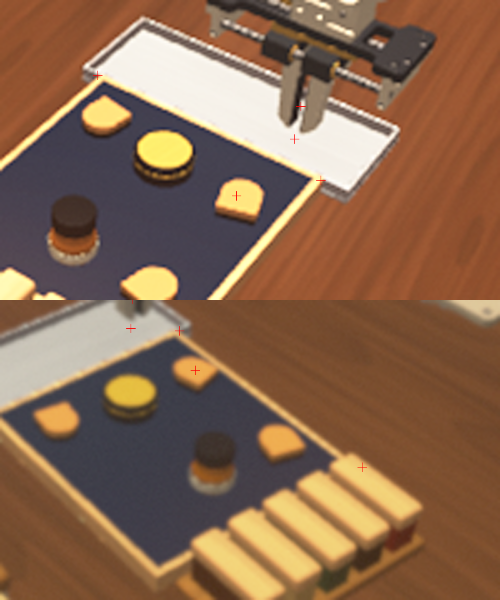

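In both views the real fingertips sit about 12–18 mm above the reported TCP, which is why they passed over the lift. I'll go back behind it and find the board surface by touch.

Call:
play_rows([
  [-30,0,0,0,230],
  [-35,1,-30,0,230],
  [-35,1,-60,0,230],
  [-35,1,-90,0,230],
  [-35,1,-120,0,230],
  [-35,1,-145,0,230],
  [-35,1,-157,0,230],
  [-35,1,-157,0,230],
  [-20,1,-157,0,230],
  [-5,1,-157,0,230],
  [2,1,-157,0,230],
  [5,1,-157,0,230],
  [8,1,-157,0,230],
  [8,1,-157,0,230],
  [8,1,-157,0,230],
])

```text
clock: 7.25
tcp_pos: [462.0, 26.0, 19.0]
ee_rot: [90.1, 90.0, -4.8]
wrist_force: [0.6, -0.2, 0.1]
width: 9.1
```

Call:
play_rows([
  [1,0,0,0,230],
  [2,0,0,0,230],
  [2,0,0,0,230],
  [2,0,0,0,230],
])

```text
clock: 7.58
tcp_pos: [461.8, 26.2, 16.7]
ee_rot: [96.4, 90.0, 1.5]
wrist_force: [-0.0, 0.1, -0.1]
width: 9.1
```

Call:
play_rows([
  [1,0,0,0,230],
  [2,0,0,0,230],
  [2,0,0,0,230],
  [2,0,0,0,230],
])

```text
clock: 7.92
tcp_pos: [461.5, 26.2, 14.4]
ee_rot: [-91.2, 90.0, 173.9]
wrist_force: [0.5, -0.5, -0.1]
width: 9.1
```

Call:
play_rows([
  [1,0,0,0,230],
  [2,0,0,0,230],
  [2,0,0,0,230],
  [2,0,0,0,230],
])

```text
clock: 8.25
tcp_pos: [461.5, 26.2, 12.4]
ee_rot: [-90.0, 90.0, 175.1]
wrist_force: [-0.2, 1.2, -0.6]
width: 9.4
```

Call:
play_rows([
  [1,0,0,0,230],
  [2,0,0,0,230],
  [2,0,0,0,230],
  [2,0,0,0,230],
])

```text
clock: 8.58
tcp_pos: [461.6, 26.2, 10.5]
ee_rot: [-99.1, 90.0, 166.0]
wrist_force: [0.3, -0.7, 0.3]
width: 9.3
```

```bash
python3 - <<'E'
from h import *
rel(-79,-175,27)
c=manip.capture("side");save(c,"s4");d=manip.capture("wrist");save(d,"w4")
a=cv2.resize(c["color"][:,:,::-1][180:320,290:470],(514,400),interpolation=2)
b=cv2.resize(d["color"][:,:,::-1][240:400,200:440],(286,190),interpolation=2)
p=np.zeros((400,800,3),np.uint8);p[:,:514]=a;p[:190,514:]=b;cv2.imwrite("pics/j4.png",p)
E
```

```text
shift [-1.660e+01  1.000e-01  1.617e+02] turn -0.2 | tcp board [-78.6 -13.3] 10.5 w 9 F [ 0.3 -0.7  0.3] t 8.5833 q6 1.8
```

View pics/j4.png

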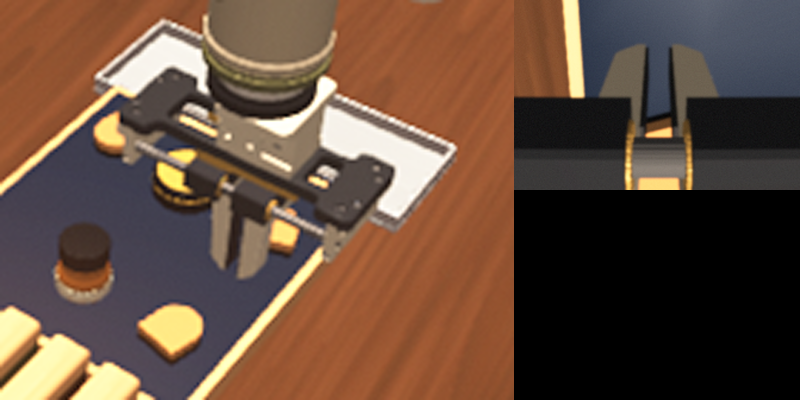

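Call:
play_rows([
  [1,0,0,0,230],
  [1,0,0,0,230],
  [1,0,0,0,230],
])

```text
clock: 8.93
tcp_pos: [461.5, 26.2, 9.5]
ee_rot: [-86.9, 90.0, 178.2]
wrist_force: [0.5, -0.4, 0.2]
width: 9.1
```

Call:
play_rows([
  [1,0,0,0,230],
  [1,0,0,0,230],
  [1,0,0,0,230],
])

```text
clock: 9.18
tcp_pos: [461.5, 26.2, 8.5]
ee_rot: [-93.3, 90.0, 171.8]
wrist_force: [0.4, -0.5, -0.3]
width: 8.9
```

Call:
play_rows([
  [1,0,0,0,230],
  [1,0,0,0,230],
  [1,0,0,0,230],
])

```text
clock: 9.43
tcp_pos: [461.6, 26.2, 7.5]
ee_rot: [-90.9, 90.0, 174.2]
wrist_force: [0.1, 0.1, 0.8]
width: 9.0
```

Call:
play_rows([
  [1,0,0,0,230],
  [1,0,0,0,230],
  [1,0,0,0,230],
])

```text
clock: 9.68
tcp_pos: [461.5, 26.2, 6.4]
ee_rot: [-99.6, 90.0, 165.5]
wrist_force: [-0.5, 0.3, 1.2]
width: 8.7
```

Call:
play_rows([
  [1,0,0,0,230],
  [1,0,0,0,230],
  [1,0,0,0,230],
])

```text
clock: 9.93
tcp_pos: [461.5, 26.2, 5.5]
ee_rot: [-90.5, 90.0, 174.6]
wrist_force: [0.7, 0.1, 0.5]
width: 9.2
```

Call:
play_rows([
  [1,0,0,0,230],
  [1,0,0,0,230],
  [1,0,0,0,230],
])

```text
clock: 10.18
tcp_pos: [461.5, 26.2, 4.4]
ee_rot: [-93.8, 90.0, 171.3]
wrist_force: [-0.2, -0.2, -0.0]
width: 9.3
```

Call:
play_rows([
  [1,0,0,0,230],
  [1,0,0,0,230],
  [1,0,0,0,230],
])

```text
clock: 10.43
tcp_pos: [461.6, 26.2, 3.5]
ee_rot: [-85.6, 90.0, 179.6]
wrist_force: [-0.1, -1.0, -0.4]
width: 9.0
```

Call:
play_rows([
  [1,0,0,0,230],
  [1,0,0,0,230],
  [1,0,0,0,230],
])

```text
clock: 10.68
tcp_pos: [461.5, 26.2, 2.5]
ee_rot: [-99.3, 90.0, 165.8]
wrist_force: [0.8, 0.5, 0.5]
width: 9.0
```

Call:
play_rows([
  [1,0,0,0,230],
  [1,0,0,0,230],
  [1,0,0,0,230],
])

```text
clock: 10.93
tcp_pos: [461.5, 26.2, 1.4]
ee_rot: [-89.8, 90.0, 175.3]
wrist_force: [-0.3, -0.5, -0.4]
width: 9.1
```

Call:
play_rows([
  [0,0,6,0,230],
  [0,0,12,0,230],
  [0,0,18,0,230],
  [0,0,24,0,230],
  [0,0,30,0,230],
  [0,0,36,0,230],
  [0,0,42,0,230],
])

```text
clock: 11.52
tcp_pos: [458.0, -16.4, 1.6]
ee_rot: [108.1, 90.0, 13.2]
wrist_force: [-0.0, -0.5, -0.2]
width: 9.0
```

```bash
python3 - <<'E'
from h import *
rel(-79,-175,27)
s=manip.observe()
c=manip.capture("side");save(c,"s5");d=manip.capture("scene")
tip=s["tcp_pos"]
ims=[]
for k in(c,d):
    Ti=np.linalg.inv(np.array(k["T"]));r,_=cv2.Rodrigues(Ti[:3,:3])
    uv=cv2.projectPoints(np.array([tip+[0,0,0],tip+[0,0,22]]),r,Ti[:3,3],np.array(k["camera_matrix"],float),np.array(k["distortion"],float))[0].reshape(-1,2)
    o=uv[0]-[40,50];o=o.astype(int)
    im=cv2.resize(k["color"][o[1]:o[1]+80,o[0]:o[0]+80,::-1],(400,400),interpolation=2)
    for p in uv: cv2.drawMarker(im,tuple(int(v) for v in ((p-o+.5)*5)),(0,0,255),0,12)
    ims.append(im)
cv2.imwrite("pics/j5.png",np.hstack(ims))
E
python3 look.py side s5
```

```text
shift [-2.54e+01  1.00e-01  1.19e+02] turn -0.2 | tcp board [-78.7 -56. ] 1.6 w 9 F [-0.  -0.5 -0.2] t 11.5167 q6 -3.6
18 0.89 [338.3, 286.4, 20.9, 20.7] boardfr [-72.  62.]
18 0.6 [323.6, 216.3, 17.1, 19.0] boardfr [ 86. -95.]
18 0.43 [395.2, 250.3, 4.9, 14.5] boardfr [-93. -99.]
36 0.89 [338.3, 286.4, 20.9, 20.7] boardfr [-80.  76.]
36 0.6 [323.6, 216.3, 17.1, 19.0] boardfr [ 74. -77.]
36 0.43 [395.2, 250.3, 4.9, 14.5] boardfr [-100.  -81.]
```

View pics/j5.png

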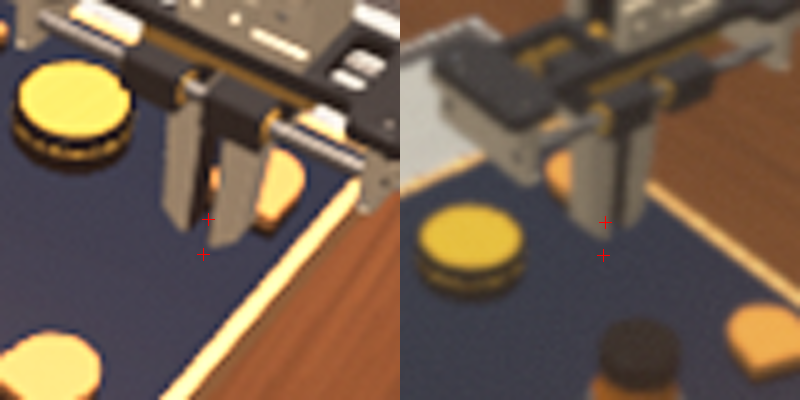

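The fingers now touch the lift and push it. I'll carry on over the edge.

Call:
play_rows([
  [0,0,7,0,230],
  [0,0,14,0,230],
  [0,0,21,0,230],
  [0,0,28,0,230],
  [0,0,35,0,230],
  [0,0,42,0,230],
  [0,0,49,0,230],
  [0,0,56,0,230],
  [0,0,63,0,230],
  [0,0,70,0,230],
  [0,0,77,0,230],
  [0,0,84,0,230],
  [0,0,90,0,230],
  [0,0,95,0,230],
  [0,0,100,0,230],
  [0,0,105,0,230],
  [0,0,110,0,230],
  [0,0,110,0,230],
])

```text
clock: 13.27
tcp_pos: [448.7, -126.1, 1.6]
ee_rot: [30.7, 90.0, -64.2]
wrist_force: [0.7, -0.2, 0.2]
width: 9.1
```

```bash
python3 -c "
from h import *
rel(-74,114,2)"
python3 look.py side s6; python3 -c "
import cv2;a=cv2.imread('pics/s6.png')[180:310,290:460];cv2.imwrite('pics/s6c.png',cv2.resize(a,(680,520),interpolation=2))"
```

```text
shift [  -0.5    3.9 -280.1] turn -0.2 | tcp board [ -78.9 -166.1] 1.6 w 9 F [ 0.7 -0.2  0.2] t 13.2667 q6 -17.1
18 0.68 [322.3, 218.0, 21.5, 16.7] boardfr [ 85. -95.]
18 0.58 [405.5, 231.5, 17.4, 13.0] boardfr [ -98. -183.]
18 0.56 [338.7, 284.7, 19.3, 21.5] boardfr [-72.  62.]
36 0.68 [322.3, 218.0, 21.5, 16.7] boardfr [ 73. -77.]
36 0.58 [405.5, 231.5, 17.4, 13.0] boardfr [-106. -163.]
36 0.56 [338.7, 284.7, 19.3, 21.5] boardfr [-80.  76.]
```

View pics/s6c.png

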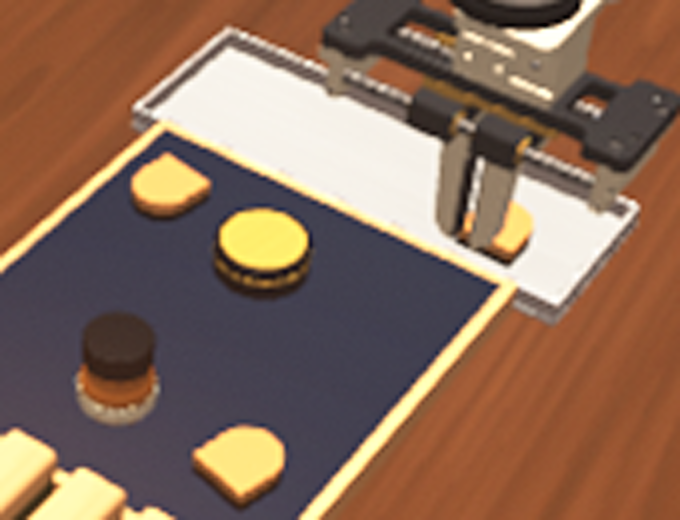

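Lift B is in the tray at about board (−96,−185), seen around px (415,237). To make room for A, I'll nudge it sideways along the tray.

Call:
play_rows([
  [-30,0,0,0,230],
  [-35,20,12,0,230],
  [-35,41,24,0,230],
  [-35,41,24,0,230],
  [-15,41,24,0,230],
  [0,41,24,0,230],
  [6,41,24,0,230],
  [10,41,24,0,230],
  [12,41,24,0,230],
  [12,36,24,0,230],
  [12,30,24,0,230],
  [12,25,24,0,230],
  [12,20,24,0,230],
  [12,15,24,0,230],
  [12,10,24,0,230],
  [12,6,24,0,230],
  [12,4,24,0,230],
  [12,4,24,0,230],
])

```text
clock: 14.92
tcp_pos: [450.6, -149.7, -10.1]
ee_rot: [70.3, 90.0, -24.6]
wrist_force: [-0.0, 0.1, 2.6]
width: 9.3
```

Call:
play_rows([
  [0,4,0,0,230],
  [-30,4,0,0,230],
  [-50,4,0,0,230],
  [-50,4,-30,0,230],
  [-50,4,-65,0,230],
  [-50,4,-100,0,230],
  [-50,4,-135,0,230],
  [-50,4,-170,0,230],
  [-50,4,-205,0,230],
  [-50,4,-240,0,230],
  [-50,4,-270,0,230],
  [-50,4,-295,0,230],
  [-50,4,-302,0,230],
  [-50,4,-302,0,230],
])

```text
clock: 16.08
tcp_pos: [480.1, 152.7, 39.1]
ee_rot: [-80.7, 89.9, -175.4]
wrist_force: [0.4, 0.2, -0.3]
width: 9.0
```

```bash
python3 -c "
from h import *
rel(-74,114,2)"
python3 look.py side s7;python3 look.py wrist w7
```

```text
shift [37.1 -3.4  0.3] turn -0.0 | tcp board [-70.5 114.3] 39.1 w 9 F [ 0.4  0.2 -0.3] t 16.0833 q6 16.5
18 0.76 [342.9, 286.7, 16.2, 19.3] boardfr [-78.  60.]
18 0.72 [418.5, 234.1, 9.2, 13.9] boardfr [-113. -186.]
36 0.76 [342.9, 286.7, 16.2, 19.3] boardfr [-85.  74.]
36 0.72 [418.5, 234.1, 9.2, 13.9] boardfr [-120. -166.]
18 0.8 [312.4, 302.0, 19.1, 56.5] boardfr [-69.  63.]
36 0.8 [312.4, 302.0, 19.1, 56.5] boardfr [-69.  75.]
```

Call:
play_rows([
  [15,-3,-1,0,230],
  [28,-3,-1,0,230],
  [33,-3,-1,0,230],
  [36,-3,-1,0,230],
  [37,-3,0,0,230],
  [37,-3,8,0,230],
  [37,-3,16,0,230],
  [37,-3,24,0,230],
  [37,-3,32,0,230],
  [37,-3,40,0,230],
  [37,-3,48,0,230],
  [37,-3,56,0,230],
  [37,-3,64,0,230],
  [37,-3,72,0,230],
  [37,-3,80,0,230],
  [37,-3,88,0,230],
  [37,-3,96,0,230],
  [37,-3,104,0,230],
  [37,-3,112,0,230],
  [37,-3,120,0,230],
])

```text
clock: 18.05
tcp_pos: [467.0, 31.0, 2.5]
ee_rot: [-61.9, 90.0, -156.8]
wrist_force: [0.2, 0.4, 0.5]
width: 9.1
```

```bash
python3 -c "
from h import *
rel(-74,-166,2)"
python3 look.py side s8;python3 -c "
import cv2;a=cv2.imread('pics/s8.png')[180:310,290:460];cv2.imwrite('pics/s8c.png',cv2.resize(a,(680,520),interpolation=2))"
```

```text
shift [5.000e-01 1.000e-01 1.579e+02] turn -0.2 | tcp board [-73.6  -8.1] 2.5 w 9 F [0.2 0.4 0.5] t 18.05 q6 2.4
18 0.59 [380.2, 261.1, 4.2, 12.3] boardfr [-83. -50.]
36 0.59 [380.2, 261.1, 4.2, 12.3] boardfr [-91. -33.]
```

View pics/s8c.png

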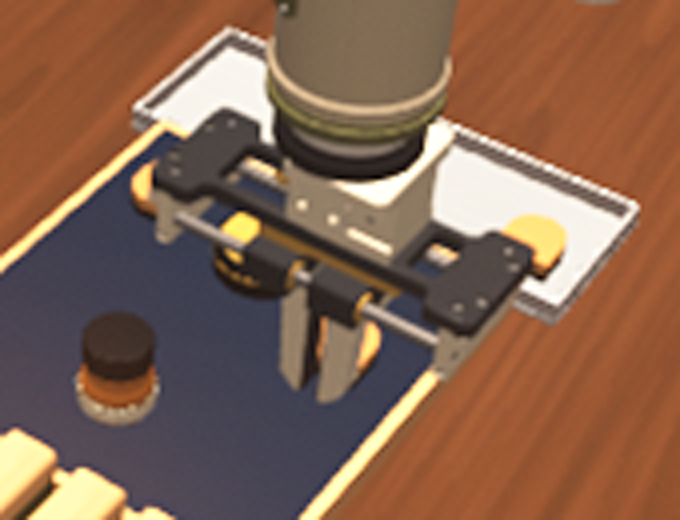

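A is moving ahead of the fingers, and B lies in the tray at its near end. Continuing.

Call:
play_rows([
  [0,0,9,0,230],
  [0,0,18,0,230],
  [0,0,27,0,230],
  [0,0,36,0,230],
  [0,0,45,0,230],
  [0,0,54,0,230],
  [0,0,63,0,230],
  [0,0,72,0,230],
  [0,0,81,0,230],
  [0,0,90,0,230],
  [0,0,99,0,230],
  [0,0,108,0,230],
  [0,0,117,0,230],
  [0,0,126,0,230],
  [0,0,134,0,230],
  [0,0,141,0,230],
  [0,0,148,0,230],
  [0,0,154,0,230],
  [0,0,158,0,230],
  [0,0,158,0,230],
])

```text
clock: 19.87
tcp_pos: [453.7, -126.4, 2.6]
ee_rot: [21.9, 90.0, -73.0]
wrist_force: [-0.1, -0.2, 0.5]
width: 9.1
```

Call:
play_rows([
  [-30,0,0,0,230],
  [-65,0,0,0,230],
  [-80,30,-20,0,230],
  [-80,65,-45,0,230],
  [-80,100,-70,0,230],
  [-80,130,-95,0,230],
  [-80,153,-120,0,230],
  [-80,153,-126,0,230],
  [-80,153,-126,0,230],
])

```text
clock: 20.62
tcp_pos: [617.3, -10.7, 81.7]
ee_rot: [-112.4, 89.9, 152.9]
wrist_force: [-0.1, -0.1, -0.4]
width: 9.1
```

```bash
python3 -c "
from h import *
rel(79,-38,2)"
python3 look.py side s9;python3 look.py scene c9;python3 -c "
import cv2;a=cv2.imread('pics/s9.png')[180:310,290:460];cv2.imwrite('pics/s9c.png',cv2.resize(a,(680,520),interpolation=2))"
```

```text
shift [79.7 -0.5  0.8] turn 0.0 | tcp board [ 79.6 -37.3] 81.7 w 9 F [-0.1 -0.1 -0.4] t 20.6167 q6 -1.1
18 0.75 [416.7, 232.8, 13.5, 14.1] boardfr [-112. -186.]
18 0.74 [322.6, 218.2, 20.2, 15.4] boardfr [ 85. -96.]
18 0.72 [395.9, 229.8, 17.0, 14.8] boardfr [ -75. -174.]
36 0.75 [416.7, 232.8, 13.5, 14.1] boardfr [-119. -167.]
36 0.74 [322.6, 218.2, 20.2, 15.4] boardfr [ 74. -79.]
36 0.72 [395.9, 229.8, 17.0, 14.8] boardfr [ -83. -154.]
18 0.74 [302.9, 220.6, 20.3, 17.2] boardfr [ 73. -94.]
18 0.39 [344.0, 179.7, 11.5, 18.8] boardfr [-109. -180.]
36 0.74 [302.9, 220.6, 20.3, 17.2] boardfr [ 85. -76.]
36 0.39 [344.0, 179.7, 11.5, 18.8] boardfr [ -93. -161.]
```

View pics/s9c.png

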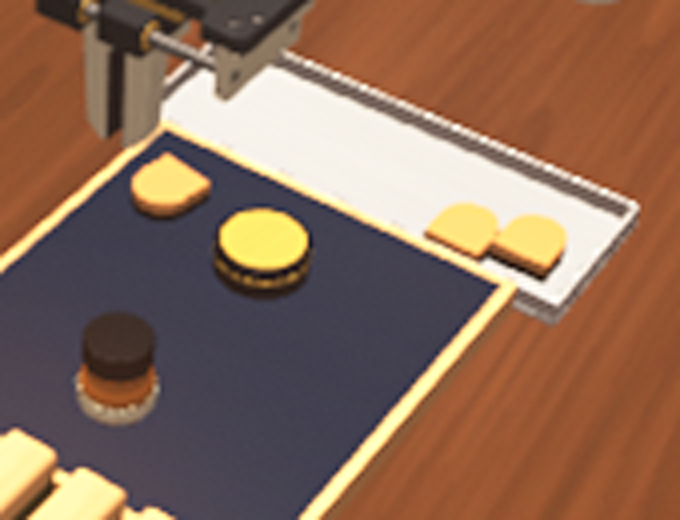

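Both near lifts are in the tray, at crop (462,228) and (530,243). Now the far one.

Call:
play_rows([
  [20,0,-3,0,230],
  [45,0,-3,0,230],
  [62,0,-3,0,230],
  [72,0,-3,0,230],
  [77,0,-3,0,230],
  [79,0,-3,0,230],
  [79,0,-3,0,230],
  [79,0,5,0,230],
  [79,0,13,0,230],
  [79,0,21,0,230],
  [79,0,29,0,230],
  [79,0,37,0,230],
  [79,0,45,0,230],
  [79,0,53,0,230],
  [79,0,61,0,230],
  [79,0,69,0,230],
  [79,0,77,0,230],
  [79,0,85,0,230],
  [79,0,92,0,230],
  [79,0,98,0,230],
])

```text
clock: 22.58
tcp_pos: [608.4, -111.7, 3.5]
ee_rot: [-45.5, 90.0, -140.4]
wrist_force: [0.0, 0.6, 0.7]
width: 9.0
```

Call:
play_rows([
  [0,0,6,0,230],
  [0,0,12,0,230],
  [0,0,18,0,230],
  [0,0,24,0,230],
  [0,0,29,0,230],
  [0,0,33,0,230],
  [0,0,33,0,230],
  [-35,0,33,0,230],
  [-70,0,33,0,230],
  [-105,0,10,0,230],
  [-140,0,-20,0,230],
  [-170,0,-55,0,230],
  [-190,0,-90,0,230],
  [-190,0,-125,0,230],
  [-190,0,-160,0,230],
  [-190,0,-160,0,230],
])

```text
clock: 23.92
tcp_pos: [622.5, 55.3, 194.8]
ee_rot: [146.9, 89.8, 52.4]
wrist_force: [0.4, -0.0, -0.5]
width: 9.2
```

```bash
python3 -c "
from h import *
rel(79,-38,2)
for cam in('side','wrist'):
    c=manip.capture(cam);save(c,cam+'f')
    for n,z in(('lift1',18),('tin',44),('jar',70),('brush',44)):
        for r in manip.regions_of(n,c)[:3]:
            w=ray(c,cv2.findNonZero(r['mask'].astype(np.uint8)).reshape(-1,2),z);print(cam,n,round(r['p'],2),B(w.mean(0)).round())
a=cv2.resize(cv2.imread('pics/sidef.png')[180:300,290:460],(400,282),interpolation=2)
b=cv2.resize(cv2.imread('pics/wristf.png'),(400,300))
cv2.imwrite('pics/fin.png',np.hstack([a,b[:282]]))"
```

```text
shift [192.6  -0.9  67.5] turn 0.1 | tcp board [79.4 29. ] 194.8 w 9 F [ 0.4 -0.  -0.5] t 23.9167 q6 4.8
side lift1 0.66 [  73. -183.]
side lift1 0.48 [-113. -185.]
side tin 0.68 [ -5. -58.]
side jar 0.94 [-8. 87.]
side jar 0.37 [ -31. -149.]
side brush 0.92 [247.   8.]
wrist tin 0.72 [  6. -63.]
wrist jar 0.85 [13. 69.]
wrist jar 0.17 [10. 38.]
wrist brush 0.56 [258.  -5.]
```

View pics/fin.png

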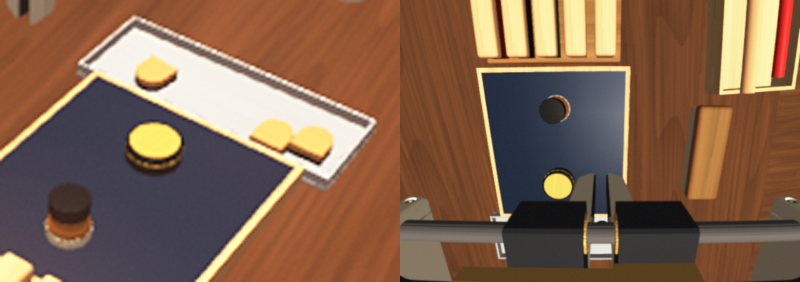

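C is in. A sits close to the board wall, so I'll look at it from above before handing in.

Call:
play_rows([
  [0,-14,32,0,230],
  [0,-28,64,0,230],
  [0,-42,96,0,230],
  [0,-56,128,0,230],
  [0,-70,160,0,230],
  [0,-84,192,0,230],
  [0,-98,224,0,230],
  [0,-112,256,0,230],
  [0,-126,288,0,230],
  [0,-139,310,0,230],
  [0,-139,310,0,230],
  [0,-139,310,0,230],
])

```text
clock: 25.42
tcp_pos: [456.4, -249.7, 193.6]
ee_rot: [104.1, 90.0, 9.0]
wrist_force: [-0.0, -0.1, -0.1]
width: 9.4
```

```bash
python3 look.py wrist w10; python3 -c "
from h import *
rel(0,0,0)
a=cv2.imread('pics/w10.png');cv2.imwrite('pics/w10c.png',a[:330])"
```

```text
18 0.9 [253.5, 103.2, 37.7, 39.2] boardfr [-107. -192.]
18 0.67 [433.5, 95.3, 40.1, 46.8] boardfr [  79. -190.]
18 0.56 [290.2, 90.1, 37.5, 44.0] boardfr [ -71. -178.]
36 0.9 [253.5, 103.2, 37.7, 39.2] boardfr [-105. -193.]
36 0.67 [433.5, 95.3, 40.1, 46.8] boardfr [  73. -191.]
36 0.56 [290.2, 90.1, 37.5, 44.0] boardfr [ -70. -179.]
shift [ 193.7   59.2 -286.7] turn -0.2 | tcp board [ -60.  -286.6] 193.6 w 9 F [ 0.4  0.  -0.7] t 25.5667 q6 -29.2
```

View pics/w10c.png

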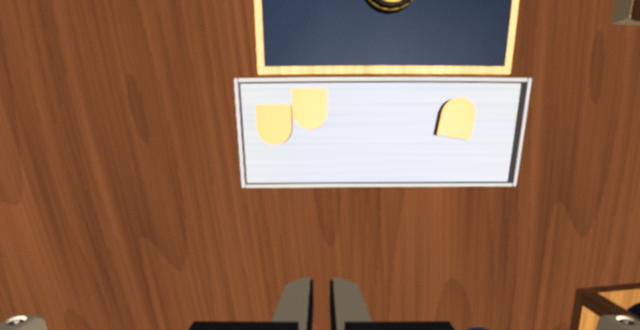

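From above, all three lie flat inside the tray at (274,124), (310,108) and (456,118) px. The worst one is about 24 mm off the tray centreline and clear of the wall and board.

```bash
python3 -c "
from cell import manip
print(manip.finish_job())"
```

```text
the job is handed in; nothing more can be done
None
```

All three heel lifts are in the tray, pushed there one at a time with nearly closed fingers, and I handed the job in at about 25.6 s; no verdict is reported.

**Last checks:**
- **Lifts:** a wrist picture from above showed all three flat in the tray. They were about 5, 7 and 24 mm off its centreline (limit 42 mm), and clear of the board.
- **Tin, jar and brush:** they looked undisturbed. Tin and jar positions agreed with the first measurements to within 2 mm in the side view and about 7 mm in the wrist view. I measured the brush from different cameras before and after, and those figures differ by 16–27 mm, so for it I relied on the pictures and on never going near it.
- **Bottle, can and last:** I did not re-measure them; the arm stayed well away from them throughout.

**What disagreed:**
- **Finger height:** the real fingertips ended up more than 20 mm above the reported TCP, so my first sweep passed over the first lift without touching it. I went back, lowered the fingers in small steps and pushed at a reported height of about 2 mm. I never felt the board, so the exact offset is unknown.
- **Extra nudge:** I moved the first lift sideways in the tray to make room for the second.

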